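Shut the paint drawer and turn the grinding dish over the case

TASK

Push the open drawer of the wooden paint case fully shut. Then lift the white dish straight up by the grip of its carrying arch and, in the air, give it about a quarter turn and bring it over the middle of the case's lid, its pouring lip pointing the way the drawer front faces, square to the case, the dish level and its loose ball in the middle throughout; leave the other things alone. Finish holding it still, clear but not high (a few centimetres) above the lid: do not set it down or let go.

Things in the scene. Friction and masses are not known exactly. Their poses are not given: they have to be found in the camera images.
- case: Low mid-brown wooden paint case, 220 (its x) x 240 (its y) x 85 mm high, fixed, yaw within about 15 degrees of the table's. Origin: centre of its underside. Its -x side is the drawer front, facing roughly towards the robot; z up. The lid is flat and empty. It stands left or right of the robot's centre line, the dish on the other side.
- case_top (a point): Centre of the case's flat lid, 85 mm above the table.
- case_drawer (a joint): The case's one drawer, full of paint cups: 0 = fully shut, value = m pulled out towards the case's -x (starts 0.05 to 0.09). It slides with about 2 N of friction and a little damping, has no spring or latch, stays where it is left and stops against the case at 0.
- drawer_front (a point): On the drawer's outer front face, mid-width, 78 mm above the table; moves with the drawer; shut, it lies 110 mm in front (case -x) of the case's centre. The front is 236 mm wide, 0 to 78 mm above the table. Two brass knobs, 16 mm thick, stand out 18 mm at 85 mm either side of mid-width, 44 mm above the table; the face between is flat and free to push.
- dish: Loose round white ceramic dish, 154 mm across, rim 24 mm high, 0.25 to 0.36 kg. Origin: centre of its underside; +x points to the pouring lip, z up. Its floor is a shallow cone rising 6 degrees outwards from the centre (9 mm above the underside). A 6 mm wire carrying arch spans it along y. It starts on the table, lip to the robot's left (+y) within about 15 degrees.
- dish_grip (a point): Centre of the dark wooden grip atop the arch, straight above the dish's centre, 106 mm above its underside: a bar 64 mm long along the dish's y, 14 mm thick along the dish's x, 20 mm high. Pinch it across its thickness from above. More than 50 mm free below it, down to the ball's top.
- dish_lip (a point): Tip of the dish's pouring lip, a flat white tab 26 mm wide that stands out from the rim: 96 mm from the dish's centre along the dish's +x, 21 mm above its underside.
- ball_center (a point): Centre of the loose dark polished stone ball, 30 mm diameter, 36 g, resting in the middle of the dish (its centre 24 mm above the dish's underside, on the dish's axis). It is free to roll.
- tub: Bystander: loose lidded glass tub, 64 mm diameter, 45 mm high; origin: centre of its underside.
- panel: Bystander: loose gilded wooden panel lying flat, 100 x 130 x 18 mm; origin: centre of its underside.
- muller: Bystander: loose green glass muller, 60 mm foot diameter, 68 mm high; origin: centre of its underside.
Not all that is in view belongs to the job. Of the things that look like the dish, the middle-sized one is meant.

How it is judged:
By the outcome, as a careful person would: the job done as asked, in the order asked, and still so for the second after the job is handed in, while the arm keeps its last pose, push and grip.
It also fails if it takes over 72 s, if anything falls off the work surface, if the arm or the gripper's body presses on something with over 40 N, if the wrist force passes 120 N, or if a joint passes its speed limit or range.

ROBOT

A 7-joint arm with a two-finger parallel gripper is mounted at the origin on the work surface. World frame = base frame: x ahead of the robot, y to its left, z up, the work surface at z = 0. Lengths are in m, angles in rad, forces in N, time in s.
With the tool pointing down it reaches from about 0.4 to 0.85 m from the base axis. Payload 10.4 kg.
Tool frame: the origin (TCP) lies midway between the tips of the shut fingers; the grasp point (between the pads) lies 19 mm behind it; z points along the fingers, x is the direction in which the jaws open and shut, and the axes are right-handed (so a half turn about z gives the same grasp; the last joint's range is limited). The gripper opens to 85 mm and grips with 20 to 120 N. Pads are 22 mm wide; open, the fingers measure 114 mm over their backs; the gripper's body (76 mm by 85 mm) begins 54 mm behind the grasp point. The pads swing forward as they close: fully open they stand 13 mm farther back than shut.
Start: joints at [1.156, 0.332, -0.065, 1.46, 0.022, 1.35, -0.088], TCP at [0.239, -0.578, 0.198] pointing down, gripper open.
Joint ranges: [-2.6, 2.6], [-0.5, 2.12], [-1.47, 1.34], [0.16, 2.42], [-1.27, 4.41], [0.06, 2.06], [-2.6, 2.6]. Speed limits (rad/s): [2.22, 2.22, 2.79, 2.79, 3.14, 3.14, 3.14].

INTERFACE

Orientations are given as a unit quaternion [x, y, z, w].
In Python, from workcell import manip, cams gives the robot as it stands.
- The arm moves only by the tool move_arm, never from a script. Its argument "moves" is a list of rows, each a list of 7 numbers: the turn, a rotation vector about the tool's x, y, z in degrees, then the shift along the tool's x, y, z in m, then the finger opening in m, from 0 to 0.0854. A call has 1 to 10 rows; each row is the pose to reach, as a shift and turn from the pose commanded when the call began, along the tool's axes at that moment; what a row does not reach only later rows make up. A row lasts 1/10 s, in which the tool goes at most 50 mm and 8.59 degrees, less where a joint would pass 70% of its speed; a pose out of reach is approached as far as the arm can. A call with a gripper value outside its range is refused whole. The fingers move at their own pace and stop on an object; "grip_force" is the grip in N (left out, the last holds). Time passes only in rows, so rows that repeat a pose let the fingers close. It gives the time, the measured TCP pose, the force and the opening at its end, in the units of the state.
- manip.get_obs(): the state, without advancing time (a new reading comes with each control period).
- cams.camera(name): name is "side" or "top" or "wrist"; returns the picture (400x640x3 uint8, red, green, blue); there is no depth.
- cams.camera_params(name): a dict with "fx", "fy", "cx", "cy" (pixels), "xyz" and "rotation" of the camera in the world. Camera axes: x right, y up, looking along -z (the intrinsics and any distortion apply to the point x, -y, -z); pixel columns grow to the right and rows downward; lengths in m; the calibration is good to about 2 mm. A picture is of the moment at which its call begins: read the wrist's pose just before it. camera_params takes no time and is no camera call; for the wrist camera it gives the pose at the moment of the call.
- manip.hand_in(): hands the job in, once; it reports no verdict.
The state is a dict: "clock": time; "joint_pos": joint angles; "joint_velocities": joint speeds; "tau": joint torques, N m; "position": TCP position; "ee_rot": TCP orientation; "ft_force": force on the tool from outside, world axes, zero at the start; "torque": the same for the moment, N m; "grip_width": opening from 0.0 (shut) to 1.0 (fully open).
Only numpy, scipy, OpenCV 4.12 (cv2) and the standard library are available. Lean on these libraries where they do the work, as an engineer would, in place of code of your own. Each camera call takes 0.05 s, during which the arm holds its last target. There are 200 camera calls.

## Working session

There is one attempt and no reset: what is moved stays moved. The work goes in short steps, Python scripts to look and compute and a tool call to move; the robot and the scene stay as the last step left them, time stands still between calls to the robot, and variables do not carry over. Pictures are saved under pics/ and viewed, about 8 in all and at most 12, crops included, and the job is handed in when it is done.

Besides the shell and the picture viewer there is one more tool, called after ">>>" as name(argument=value, ...), one argument or row to a line, values as JSON. move_arm: Moves the arm, as the interface text tells. Its arguments: {"type":"object","properties":{"moves":{"type":"array","items":{"type":"array","items":{"type":"number"}}},"grip_force":{"type":"number"}},"required":["moves"]}

```bash
mkdir -p pics; ls
python3 - <<'E'
from workcell import manip, cams
import cv2, numpy as np
o=manip.get_obs(); print({k:np.round(v,3).tolist() for k,v in o.items()})
for n in("top","side"):
    im=cams.camera(n); cv2.imwrite(f"pics/{n}0.png",im[:,:,::-1]); print(n,cams.camera_params(n))
E
```

```text
pics
{'clock': 0.0, 'joint_pos': [1.156, 0.333, -0.065, 1.461, 0.022, 1.35, -0.088], 'joint_velocities': [0.0, 0.0, -0.001, 0.0, 0.0, -0.001, -0.001], 'tau': [-0.0, -62.546, 0.049, -39.16, 0.016, 0.01, 0.0], 'position': [0.238, -0.577, 0.197], 'ee_rot': [0.831, -0.556, -0.001, -0.0], 'ft_force': [0.587, 0.26, -0.258], 'torque': [0.034, -0.022, 0.06], 'grip_width': 0.995}
top {'fx': 439.5624522203257, 'fy': 439.5624522203257, 'cx': 316.6078361803109, 'cy': 202.49925359251964, 'xyz': array([ 0.44938751, -0.07049953,  1.14289816]), 'rotation': array([-0.04683315,  0.04850519,  0.70676837, -0.70422466])}
side {'fx': 424.7453488375922, 'fy': 424.7453488375922, 'cx': 320.0455646726977, 'cy': 201.3532176040878, 'xyz': array([ 0.51606949, -0.85972484,  1.01588697]), 'rotation': array([ 0.35354662, -0.02206892, -0.05105515,  0.93376181])}
```

View pics/top0.png

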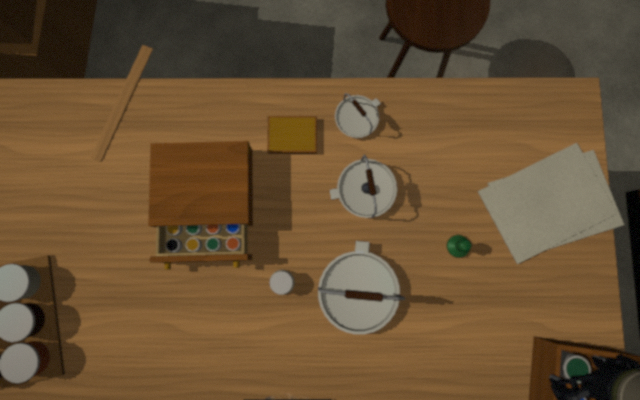

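View pics/side0.png

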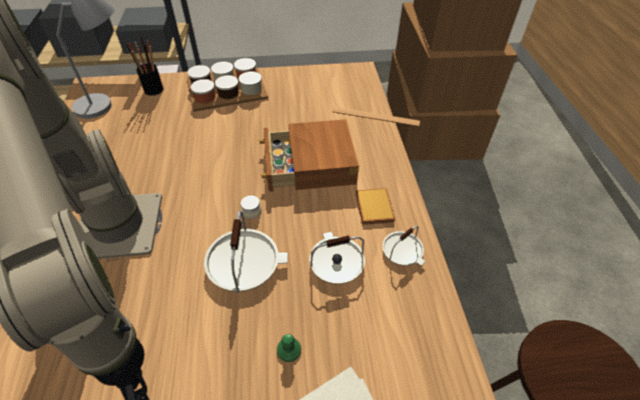

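Candidates for the dish in the top view: large at (360,292), middle at (368,188), small at (357,117). I choose the middle one: it has the ball and its lip points left (+y). I'll check it in a crop. The case is at (200,183), its drawer is open to row ~260, and the free face is at column ~204.

```bash
cat > h.py <<'E'
import numpy as np, cv2
from scipy.spatial.transform import Rotation as R
from workcell import manip, cams
def ray(p,u,v):
    d=np.array([(u-p['cx'])/p['fx'],-(v-p['cy'])/p['fy'],-1.]); return np.array(p['xyz']),R.from_quat(p['rotation']).apply(d)
def plane(p,u,v,z):
    o,d=ray(p,u,v); return o+d*(z-o[2])/d[2]
def proj(p,X):
    c=R.from_quat(p['rotation']).inv().apply(np.asarray(X)-p['xyz']); return np.array([p['cx']-p['fx']*c[...,0]/c[...,2],p['cy']+p['fy']*c[...,1]/c[...,2]]).T
def tri(p,a,q,b):
    o1,d1=ray(p,*a);o2,d2=ray(q,*b); s=np.linalg.lstsq(np.c_[d1,-d2],o2-o1,rcond=None)[0]
    A,B=o1+s[0]*d1,o2+s[1]*d2; return (A+B)/2,np.linalg.norm(A-B)
E
python3 - <<'E'
import cv2,numpy as np
a=cv2.imread('pics/top0.png')
c=cv2.resize(a[130:275,140:270],None,fx=4,fy=4,interpolation=cv2.INTER_CUBIC)
d=cv2.resize(a[145:225,325:405],None,fx=4,fy=4,interpolation=cv2.INTER_CUBIC) 
s=cv2.imread('pics/side0.png'); e=cv2.resize(s[225:290,300:375],None,fx=3.5,fy=3.5,interpolation=cv2.INTER_CUBIC)
o=np.zeros((580,800,3),np.uint8); o[:580,:520]=c; o[:320,520:800]=d[:,20:300]; o[330:330+e.shape[0],525:525+e.shape[1]]=e
cv2.imwrite('pics/crop.png',o)
E
```

```text
(no output)
```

View pics/crop.png

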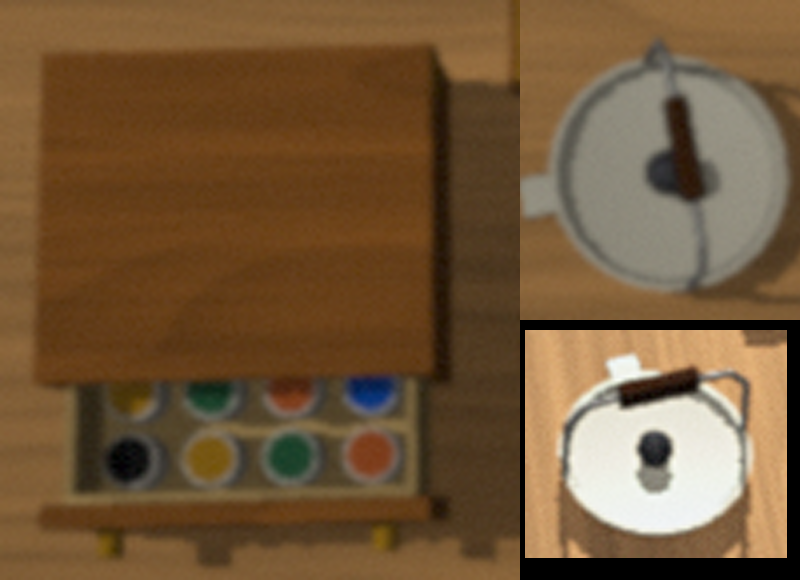

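The crop confirms the middle dish: ball, arch along x, lip at the left. Lid corners in the crop are (42,53), (432,46), (436,378), (35,381). The drawer's top outer edge runs (42,525)–(430,518).

Run:
```python
from h import *
P=cams.camera_params('top');S=cams.camera_params('side')
t=lambda x,y:(325+(x-500)/4,145+y/4); s=lambda x,y:(300+(x-525)/3.5,225+(y-330)/3.5); c=lambda x,y:(140+x/4,130+y/4)
L=np.array([plane(P,*c(*q),.085) for q in((42,53),(432,46),(436,378),(35,381))]); print(L.round(3), L.mean(0).round(4))
w=[np.linalg.norm(L[i]-L[(i+1)%4]) for i in range(4)];print(np.round(w,3))
for a,b in((0,1),(3,2)): d=L[a]-L[b]; print('case +y yaw',np.degrees(np.arctan2(-d[0],d[1])))
for a,b in((1,2),(0,3)): d=L[a]-L[b]; print('case +x yaw',np.degrees(np.arctan2(d[1],d[0])))
for q in((42,525),(430,518)):print('drawer',plane(P,*c(*q),.078).round(4))
print('ball',tri(P,t(665,172),S,s(655,447)),plane(P,*t(665,172),.024),plane(S,*s(655,447),.024))
print('grip',tri(P,t(684,148),S,s(658.5,386)),plane(P,*t(684,148),.112))
for z in(.106,):
  a=plane(P,*t(677,97),z);b=plane(P,*t(692,198),z);print(a,b,np.degrees(np.arctan2(*(a-b)[1::-1])))
  a=plane(S,*s(697,379),z);b=plane(S,*s(620,395),z);print(a,b,np.degrees(np.arctan2(*(a-b)[1::-1])))
l=plane(P,*t(524,197),.021);print('lip',l)
for n,p in(('top',P),('side',S)):
  im=cv2.imread(f'pics/{n}0.png');h=cv2.cvtColor(im,cv2.COLOR_BGR2HSV)
  m=((h[...,1]<60)&(h[...,2]>(90 if n=='top' else 150))).astype(np.uint8)
  m=cv2.morphologyEx(cv2.morphologyEx(m,cv2.MORPH_CLOSE,np.ones((7,7))),cv2.MORPH_OPEN,np.ones((13,13)))
  for k in cv2.findContours(m,0,1)[0]:
    e=cv2.fitEllipse(cv2.convexHull(k)) if len(k)>8 else None
    if e and (abs(np.array(e[0])-((368,188) if n=='top' else (337,260)))<12).all(): print(n,e,plane(p,*e[0],.024))
```

```text
[[0.742 0.337 0.085]
 [0.746 0.096 0.085]
 [0.54  0.09  0.085]
 [0.539 0.331 0.085]] [0.6418 0.2135 0.085 ]
[0.241 0.206 0.241 0.203]
case +y yaw 0.877538299792574
case +y yaw 0.22540266116674146
case +x yaw 1.6581543612791279
case +x yaw 1.5065572503602411
drawer [0.4531 0.3258 0.078 ]
drawer [0.4564 0.0932 0.078 ]
ball (array([ 0.64104295, -0.20212156,  0.01994817]), np.float64(0.0034667123074390003)) [ 0.63860229 -0.20170579  0.024     ] [ 0.64227123 -0.20452236  0.024     ]
grip (array([ 0.64084794, -0.20386973,  0.10477658]), np.float64(0.0026643055846765976)) [ 0.63817268 -0.20298076  0.112     ]
[ 0.67043748 -0.20017592  0.106     ] [ 0.6089526  -0.20790914  0.106     ] 7.168696567860893
[ 0.67195557 -0.20116229  0.106     ] [ 0.61209999 -0.20967358  0.106     ] 8.093043969063086
lip [ 0.62305736 -0.11069322  0.021     ]
top ((366.7876281738281, 188.09877014160156), (57.538822174072266, 59.24514389038086), 100.50688934326172) [ 0.63833919 -0.20308881  0.024     ]Traceback (most recent call last):
  File "<stdin>", line 20, in <module>
cv2.error: OpenCV(4.12.0) /io/opencv/modules/imgproc/src/shapedescr.cpp:361: error: (-201:Incorrect size of input array) There should be at least 5 points to fit the ellipse in function 'fitEllipseNoDirect'
```

```bash
cat >> h.py <<'E'
def down(a): # tool down, tool x at world angle a deg
    return R.from_euler('z',a,degrees=True)*R.from_quat([1,0,0,0])
def go(*wps,start=None):
    o=manip.get_obs(); p,r=(o['position'],R.from_quat(o['ee_rot'])) if start is None else (start[0],down(start[1]))
    print('pos',np.round(p,4),'toolx',np.round(np.degrees(np.arctan2(*r.apply([1,0,0])[1::-1])),2),'F',np.round(o['ft_force'],2),'g',o['grip_width'],'t',o['clock'])
    for q,a in wps: print(np.round(np.r_[(r.inv()*down(a)).as_rotvec(degrees=True)],2),np.round(r.inv().apply(np.array(q)-p),4))
E
python3 - <<'E'
from h import *
print(cams.camera_params('wrist'))
A=-88.8
go(((.42,-.42,.32),A),((.47,-.25,.32),A),((.47,0,.32),A),((.415,.21,.25),A),((.415,.209,.045),A))
E
```

```text
{'fx': 293.9176907849963, 'fy': 293.9176907849963, 'cx': 319.71484596091324, 'cy': 200.1862767380808, 'xyz': array([ 0.31299846, -0.54677402,  0.37394792]), 'rotation': array([-0.13057703,  0.08790707, -0.54855997,  0.82116012])}
pos [ 0.2385 -0.5773  0.1972] toolx -67.55 F [-0.32 -0.72 -0.28] g 1.000898625313537 t 0.1
[2.000e-02 8.000e-02 2.125e+01] [-0.0762 -0.2278 -0.1227]
[2.000e-02 8.000e-02 2.125e+01] [-0.2142 -0.3389 -0.1225]
[2.000e-02 8.000e-02 2.125e+01] [-0.4453 -0.4344 -0.1222]
[2.000e-02 8.000e-02 2.125e+01] [-0.6603 -0.4638 -0.052 ]
[2.000e-02 8.000e-02 2.125e+01] [-0.6591 -0.4634  0.153 ]
```

>>> move_arm(
  moves=[
    [0, 0, 7, 0, 0, -0.05, 0],
    [0, 0, 14, 0, -0.03, -0.09, 0],
    [0, 0, 21, -0.02, -0.07, -0.12, 0],
    [0, 0, 21.25, -0.045, -0.11, -0.122, 0],
    [0, 0, 21.25, -0.07, -0.15, -0.122, 0],
    [0, 0, 21.25, -0.095, -0.19, -0.122, 0],
    [0, 0, 21.25, -0.12, -0.23, -0.122, 0],
    [0, 0, 21.25, -0.15, -0.265, -0.122, 0],
    [0, 0, 21.25, -0.18, -0.3, -0.122, 0],
    [0, 0, 21.25, -0.214, -0.335, -0.122, 0],
  ],
  grip_force=60,
)

```text
clock: 1.1
position: [0.4669, -0.2504, 0.3195]
ee_rot: [0.714, -0.7, -0.0, 0.0]
ft_force: [1.1, -0.2, -0.3]
grip_width: -0.001
```

Run:
```python
from h import *
A=-88.8
go(((.47,0,.32),A),((.415,.21,.25),A),((.415,.209,.045),A))
```

```text
pos [ 0.4669 -0.2504  0.3195] toolx -88.83 F [ 1.05 -0.21 -0.31] g -0.0008513277274591791 t 1.1
[ 0.03  0.   -0.03] [-0.2503 -0.0082 -0.0005]
[ 0.03  0.   -0.03] [-0.4613  0.0425  0.0695]
[ 0.03  0.   -0.03] [-0.4603  0.0424  0.2745]
```

>>> move_arm(
  moves=[
    [0, 0, 0, -0.045, 0, 0, 0],
    [0, 0, 0, -0.09, 0, 0, 0],
    [0, 0, 0, -0.135, 0, 0, 0],
    [0, 0, 0, -0.18, 0, 0, 0],
    [0, 0, 0, -0.225, 0, 0, 0],
    [0, 0, 0, -0.27, 0.005, 0.01, 0],
    [0, 0, 0, -0.315, 0.015, 0.02, 0],
    [0, 0, 0, -0.36, 0.025, 0.03, 0],
    [0, 0, 0, -0.405, 0.035, 0.04, 0],
    [0, 0, 0, -0.45, 0.043, 0.05, 0],
  ],
)

```text
clock: 2.1
position: [0.4131, 0.1986, 0.2695]
ee_rot: [0.714, -0.7, 0.0, 0.0]
ft_force: [1.4, 0.1, -0.0]
grip_width: 0.001
```

>>> move_arm(
  moves=[
    [0, 0, 0, -0.01, 0, 0.03, 0],
    [0, 0, 0, -0.01, 0, 0.07, 0],
    [0, 0, 0, -0.01, 0, 0.11, 0],
    [0, 0, 0, -0.01, 0, 0.15, 0],
    [0, 0, 0, -0.01, 0, 0.19, 0],
    [0, 0, 0, -0.01, 0, 0.215, 0],
    [0, 0, 0, -0.01, 0, 0.225, 0],
    [0, 0, 0, -0.01, 0, 0.225, 0],
  ],
)

```text
clock: 2.9
position: [0.4132, 0.2068, 0.0441]
ee_rot: [0.715, -0.7, -0.001, 0.001]
ft_force: [-0.8, -1.0, 0.6]
grip_width: 0.001
```

Run:
```python
from h import *
A=-88.8
go(((.505,.2115,.045),A))
im=cams.camera('side'); cv2.imwrite('pics/side1.png',cv2.resize(im[90:230,220:400,::-1],None,fx=4,fy=4))
```

```text
pos [0.4132 0.2068 0.0441] toolx -88.79 F [-0.84 -0.97  0.6 ] g 0.0010404165234235427 t 2.9
[ 0.13 -0.02  0.01] [-0.0028 -0.0919 -0.0011]
```

View pics/side1.png

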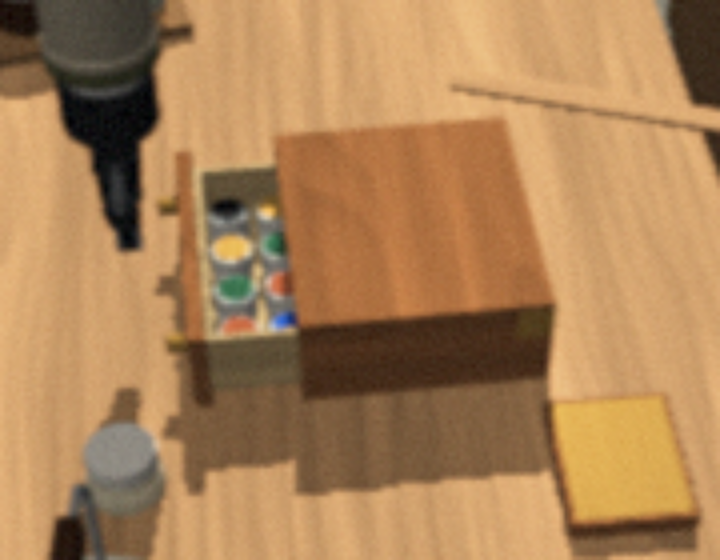

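The fingers (tip at crop 127,245) stand between the knobs in front of the drawer face. Now I push.

>>> move_arm(
  moves=[
    [0, 0, 0, 0, -0.01, 0, 0],
    [0, 0, 0, 0, -0.02, 0, 0],
    [0, 0, 0, -0.001, -0.028, 0, 0],
    [0, 0, 0, -0.001, -0.035, 0, 0],
    [0, 0, 0, -0.001, -0.042, 0, 0],
    [0, 0, 0, -0.002, -0.049, 0, 0],
    [0, 0, 0, -0.002, -0.056, 0, 0],
    [0, 0, 0, -0.002, -0.063, 0, 0],
    [0, 0, 0, -0.002, -0.07, 0, 0],
    [0, 0, 0, -0.002, -0.077, 0, 0],
  ],
)

```text
clock: 3.95
position: [0.4915, 0.2106, 0.0449]
ee_rot: [0.714, -0.7, 0.0, 0.0]
ft_force: [-0.2, -0.9, 0.2]
grip_width: -0.001
```

>>> move_arm(
  moves=[
    [0, 0, 0, 0, -0.002, 0, 0],
    [0, 0, 0, 0, -0.004, 0, 0],
    [0, 0, 0, 0, -0.006, 0, 0],
    [0, 0, 0, 0, -0.008, 0, 0],
    [0, 0, 0, 0, -0.01, 0, 0],
    [0, 0, 0, 0, -0.011, 0, 0],
  ],
)

```text
clock: 4.55
position: [0.5021, 0.2109, 0.0449]
ee_rot: [0.714, -0.7, 0.0, -0.0]
ft_force: [-0.6, 0.7, 0.2]
grip_width: -0.003
```

>>> move_arm(
  moves=[
    [0, 0, 0, 0, -0.002, 0, 0],
    [0, 0, 0, 0, -0.004, 0, 0],
    [0, 0, 0, 0, -0.006, 0, 0],
    [0, 0, 0, 0, -0.008, 0, 0],
  ],
)

```text
clock: 4.95
position: [0.5101, 0.211, 0.0449]
ee_rot: [0.714, -0.7, 0.0, 0.0]
ft_force: [-0.7, -1.3, 0.2]
grip_width: -0.003
```

Run:
```python
from h import *
go(((.505,.2115,.045),-88.8))
im=cams.camera('side'); cv2.imwrite('pics/side2.png',cv2.resize(im[90:230,220:400,::-1],None,fx=4,fy=4))
```

```text
pos [0.5101 0.211  0.0449] toolx -88.8 F [-0.66 -1.32  0.18] g -0.0028365350634597794 t 4.95
[-0.   -0.01 -0.  ] [-0.0006  0.0051 -0.0001]
```

View pics/side2.png

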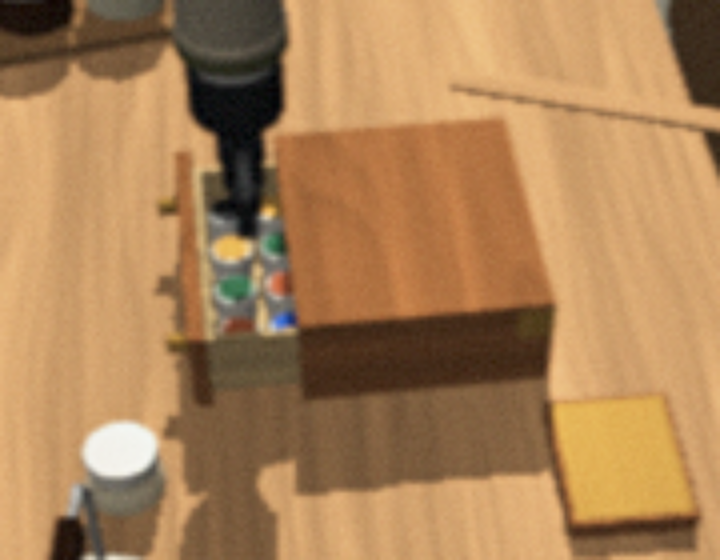

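The drawer has not moved: the fingertips appear above the cups, inside the drawer outline. I'll check the reported TCP against the images.

Run:
```python
from h import *
S=cams.camera_params('side');P=cams.camera_params('top')
for X in((.4132,.2068,.0441),(.5101,.211,.0449),(.5101,.211,.1)): print(X,proj(S,np.array(X)))
print('obs tip',(220+127/4,90+245/4),(220+247/4,90+232/4))
c=lambda x,y:(220+x/4,90+y/4)
L=np.array([plane(S,*c(*q),.085) for q in((277,135),(502,119),(552,303),(295,326))]);print(L.round(4))
for q in((178,153),(193,340)): print('drawer',plane(S,*c(*q),.078).round(4))
print(plane(S,*c(204,400),0))
im=cams.camera('top')
cv2.imwrite('pics/top2.png',cv2.resize(im[130:285,140:270,::-1],None,fx=3.8,fy=3.8))
print(manip.get_obs()['joint_pos'])
```

```text
(0.4132, 0.2068, 0.0441) [252.66633547 158.83404677]
(0.5101, 0.211, 0.0449) [281.55980128 155.74248106]
(0.5101, 0.211, 0.1) [280.50326255 143.23450238]
obs tip (251.75, 151.25) (281.75, 148.0)
[[0.5454 0.3286 0.085 ]
 [0.744  0.3303 0.085 ]
 [0.7482 0.0946 0.085 ]
 [0.5444 0.0903 0.085 ]]
drawer [0.4586 0.3216 0.078 ]
drawer [0.4645 0.0903 0.078 ]
[0.46706043 0.09898488 0.        ]
[ 0.12726866  0.4061759  -0.7168567   1.79602425  0.30353981  1.05230216
 -2.25184571]
```

View pics/top2.png

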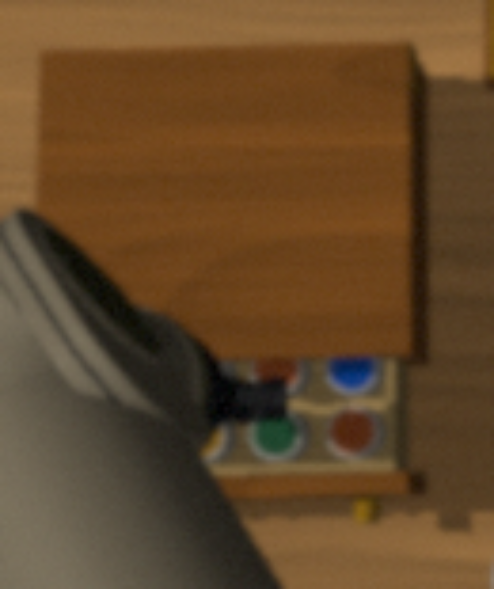

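Run:
```python
from h import *
S=cams.camera_params('side');P=cams.camera_params('top')
for z in(.045,.08): print(proj(P,np.array((.5101,.211,z))))
print(tri(P,(140+284/3.8,130+400/3.8),S,(220+247/4,90+238/4)))
o=manip.get_obs(); W=cams.camera_params('wrist')
r=R.from_quat(o['ee_rot']); print(o['position'],'cam in tool',r.inv().apply(W['xyz']-o['position']), 'view dir', r.inv().apply(R.from_quat(W['rotation']).apply([0,0,-1])))
im=cams.camera('wrist'); cv2.imwrite('pics/w2.png',im[:,:,::-1])
```

```text
[202.6196212 238.0145879]
[198.92313355 237.22460959]
(array([0.5126519 , 0.16550324, 0.11266859]), np.float64(6.397723711062627e-05))
[0.51016752 0.21103582 0.04488463] cam in tool [-0.00031918 -0.08044028 -0.17674395] view dir [7.20990201e-04 3.10734645e-01 9.50496428e-01]
```

View pics/w2.png

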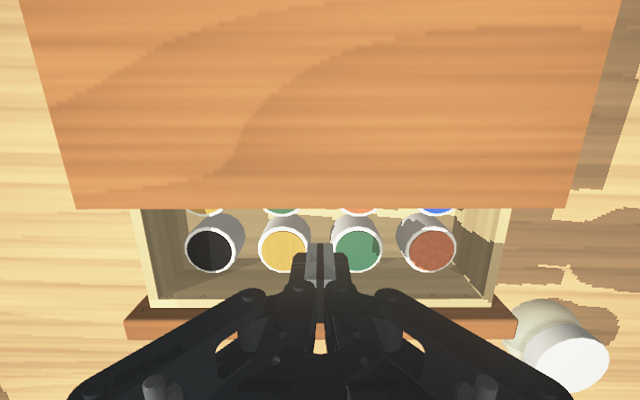

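The wrist view shows the tip at (320,245), above the gap between the yellow and green cups. The lid's front edge is at row 208, columns 77 to 567. I'll check the wrist camera's reported height against this edge.

Run:
```python
from h import *
W=cams.camera_params('wrist'); o=manip.get_obs(); print(W['xyz'],o['position'])
print('lid front corners proj',proj(W,np.array([(.5425,.33,.085),(.5422,.0902,.085)])).round(1))
print('drawer corners proj',proj(W,np.array([(.456,.325,.078),(.459,.092,.078)])).round(1))
print('tcp',proj(W,np.array(o['position'])))
for dz in(0,.01,.02,.03,.04): 
  V=dict(W);V['xyz']=W['xyz']+[0,0,dz]; print(dz,proj(V,np.array([(.5425,.33,.085),(.5422,.0902,.085),(.456,.325,.078),(.459,.092,.078)])).round(1).tolist())
```

```text
[0.5904006  0.21306957 0.22160622] [0.5100165  0.21105361 0.04484806]
lid front corners proj [[ 78.7 201.6]
 [565.3 212. ]]
drawer corners proj [[129.4 334. ]
 [514.5 336.6]]
tcp [319.99666931 232.92819969]
0 [[78.7, 201.6], [565.3, 212.0], [129.4, 334.0], [514.5, 336.6]]
0.01 [[93.6, 195.5], [550.2, 205.4], [139.1, 322.3], [504.7, 324.9]]
0.02 [[106.8, 190.2], [536.9, 199.6], [147.8, 311.8], [495.7, 314.2]]
0.03 [[118.5, 185.4], [525.1, 194.4], [155.7, 302.2], [487.6, 304.6]]
0.04 [[129.0, 181.2], [514.4, 189.7], [163.0, 293.4], [480.3, 295.7]]
```

All three checks agree: the wrist camera's pose is right, but the real fingertips sit about 33 mm short of the reported TCP (z≈0.078). They passed just over the drawer front. I'll lift, go back, descend to reported z≈0.01 (safe under either reading) and push again.

>>> move_arm(
  moves=[
    [0, 0, 0, 0, 0, -0.03, 0],
    [0, 0, 0, 0, 0, -0.06, 0],
    [0, 0, 0, 0, 0.04, -0.06, 0],
    [0, 0, 0, 0, 0.08, -0.06, 0],
    [0, 0, 0, 0, 0.1, -0.06, 0],
    [0, 0, 0, 0, 0.1, -0.03, 0],
    [0, 0, 0, 0, 0.1, 0.0, 0],
    [0, 0, 0, 0, 0.1, 0.02, 0],
    [0, 0, 0, 0, 0.1, 0.033, 0],
    [0, 0, 0, 0, 0.1, 0.035, 0],
  ],
)

```text
clock: 6.1
position: [0.4091, 0.2087, 0.0088]
ee_rot: [0.715, -0.7, -0.001, 0.001]
ft_force: [0.8, 0.6, 0.2]
grip_width: -0.005
```

>>> move_arm(
  moves=[
    [0, 0, 0, 0, -0.007, 0, 0],
    [0, 0, 0, 0, -0.014, 0, 0],
    [0, 0, 0, 0, -0.02, 0, 0],
    [0, 0, 0, 0, -0.026, 0, 0],
    [0, 0, 0, 0, -0.032, 0, 0],
    [0, 0, 0, 0, -0.038, 0, 0],
    [0, 0, 0, 0, -0.044, 0, 0],
    [0, 0, 0, 0, -0.05, 0, 0],
  ],
)

```text
clock: 6.9
position: [0.4602, 0.2101, 0.0099]
ee_rot: [0.715, -0.7, -0.0, 0.0]
ft_force: [-2.6, 0.6, 0.7]
grip_width: 0.003
```

Run:
```python
from h import *
go(((.505,.2115,.01),-88.8))
im=cams.camera('side');cv2.imwrite('pics/s3.png',im[...,::-1])
print('knob-side cols: drawer outline mask')
S=cams.camera_params('side')
h=cv2.cvtColor(im,cv2.COLOR_RGB2HSV)
a=cv2.imread('pics/side0.png')[...,::-1]
d=cv2.absdiff(im,np.ascontiguousarray(a)).max(2)[125:200,255:300]; print((d>40).sum())
W=im[90:200,230:330]; cv2.imwrite('pics/s3.png',cv2.resize(W[...,::-1],None,fx=4,fy=4))
```

```text
pos [0.4602 0.2101 0.0099] toolx -88.79 F [-2.59  0.62  0.68] g 0.0030924714635789247 t 6.9
[ 0.02 -0.01  0.01] [-0.0005 -0.0448 -0.0001]
knob-side cols: drawer outline mask
1177
```

There's now contact at about 2.5 N, which matches the drawer friction. I continue.

>>> move_arm(
  moves=[
    [0, 0, 0, 0, -0.006, 0, 0],
    [0, 0, 0, 0, -0.012, 0, 0],
    [0, 0, 0, -0.001, -0.018, 0, 0],
    [0, 0, 0, -0.001, -0.024, 0, 0],
    [0, 0, 0, -0.001, -0.03, 0, 0],
    [0, 0, 0, -0.001, -0.035, 0, 0],
    [0, 0, 0, -0.001, -0.039, 0, 0],
    [0, 0, 0, -0.001, -0.042, 0, 0],
  ],
)

```text
clock: 7.75
position: [0.5022, 0.2118, 0.0098]
ee_rot: [0.714, -0.7, 0.0, 0.0]
ft_force: [-2.7, -1.2, -1.0]
grip_width: 0.002
```

>>> move_arm(
  moves=[
    [0, 0, 0, 0, -0.001, 0, 0],
    [0, 0, 0, 0, -0.002, 0, 0],
    [0, 0, 0, 0, -0.003, 0, 0],
    [0, 0, 0, 0, -0.004, 0, 0],
    [0, 0, 0, 0, -0.005, 0, 0],
  ],
)

```text
clock: 8.25
position: [0.5069, 0.212, 0.0099]
ee_rot: [0.715, -0.7, 0.0, 0.0]
ft_force: [-2.8, -0.8, -1.7]
grip_width: -0.001
```

>>> move_arm(
  moves=[
    [0, 0, 0, 0, -0.001, 0, 0],
    [0, 0, 0, 0, -0.002, 0, 0],
    [0, 0, 0, 0, -0.003, 0, 0],
  ],
)

```text
clock: 8.55
position: [0.5099, 0.2121, 0.0099]
ee_rot: [0.714, -0.7, 0.0, 0.0]
ft_force: [-2.5, -0.5, -0.6]
grip_width: -0.001
```

>>> move_arm(
  moves=[
    [0, 0, 0, 0, -0.001, 0, 0],
    [0, 0, 0, 0, -0.002, 0, 0],
    [0, 0, 0, 0, -0.003, 0, 0],
  ],
)

```text
clock: 8.85
position: [0.513, 0.2121, 0.0099]
ee_rot: [0.714, -0.7, 0.0, -0.0]
ft_force: [-1.0, -0.1, -0.7]
grip_width: -0.002
```

>>> move_arm(
  moves=[
    [0, 0, 0, 0, -0.001, 0, 0],
    [0, 0, 0, 0, -0.002, 0, 0],
  ],
)

```text
clock: 9.05
position: [0.515, 0.2122, 0.0099]
ee_rot: [0.714, -0.7, 0.0, -0.0]
ft_force: [-1.5, -0.4, -0.6]
grip_width: -0.002
```

>>> move_arm(
  moves=[
    [0, 0, 0, 0, -0.001, 0, 0],
    [0, 0, 0, 0, -0.002, 0, 0],
  ],
)

```text
clock: 9.25
position: [0.5151, 0.2121, 0.0099]
ee_rot: [0.715, -0.699, -0.001, 0.002]
ft_force: [-15.1, -4.1, 12.3]
grip_width: -0.001
```

The stop was met at x=0.515 with a 15 N rise, so the drawer is shut. I back off along the same line, lift and look.

>>> move_arm(
  moves=[
    [0, 0, 0, 0, 0.01, 0, 0],
    [0, 0, 0, 0, 0.03, 0, 0],
    [0, 0, 0, 0, 0.06, 0, 0],
    [0, 0, 0, 0, 0.08, -0.03, 0],
    [0, 0, 0, 0.01, 0.08, -0.08, 0],
    [0, 0, 0, 0.03, 0.08, -0.13, 0],
    [0, 0, 0, 0.06, 0.07, -0.17, 0],
    [0, 0, 0, 0.1, 0.06, -0.2, 0.02],
    [0, 0, 0, 0.145, 0.055, -0.22, 0.04],
    [0, 0, 0, 0.19, 0.05, -0.22, 0.06],
  ],
)

```text
clock: 10.25
position: [0.4727, 0.021, 0.2335]
ee_rot: [0.715, -0.699, 0.003, -0.002]
ft_force: [1.9, -0.5, -1.1]
grip_width: 0.505
```

Run:
```python
from h import *
go(((.52,-.1,.23),-82),((.639,-.2035,.23),-82))
```

```text
pos [0.4727 0.021  0.2335] toolx -88.7 F [ 1.85 -0.51 -1.11] g 0.5051423492657461 t 10.25
[-0.41 -0.08 -6.7 ] [ 0.122  -0.0445  0.0039]
[-0.41 -0.08 -6.7 ] [ 0.2282 -0.1612  0.0049]
```

>>> move_arm(
  moves=[
    [0, 0, 0, 0.04, 0, 0, 0.06],
    [0, 0, -2, 0.08, -0.01, 0, 0.06],
    [0, 0, -4, 0.115, -0.04, 0, 0.06],
    [0, 0, -6.7, 0.145, -0.075, 0, 0.06],
    [0, 0, -6.7, 0.175, -0.105, 0, 0.06],
    [0, 0, -6.7, 0.2, -0.135, 0, 0.06],
    [0, 0, -6.7, 0.22, -0.155, 0, 0.06],
    [0, 0, -6.7, 0.228, -0.162, 0, 0.06],
    [0, 0, -6.7, 0.228, -0.162, 0, 0.06],
  ],
)

```text
clock: 11.15
position: [0.6379, -0.2036, 0.2293]
ee_rot: [0.754, -0.657, -0.0, -0.0]
ft_force: [0.1, 0.4, -0.4]
grip_width: 0.702
```

Run:
```python
from h import *
go(((.639,-.2035,.10),-82))
im=cams.camera('wrist');W=cams.camera_params('wrist');t=cams.camera('top')
cv2.imwrite('pics/top4.png',t[...,::-1])
a=cv2.resize(t[130:285,140:270,::-1],None,fx=1.25,fy=1.25)
cv=np.zeros((400,810,3),np.uint8);cv[:,:640]=im[...,::-1];cv[:a.shape[0],645:645+a.shape[1]]=a[:, :165]
cv2.imwrite('pics/w4.png',cv[:,:800]); print('grip pred',proj(W,np.array([(.639,-.2035,.106),(.6715,-.199,.106),(.608,-.208,.106),(.625,-.108,.021)])).round(1))
```

```text
pos [ 0.6379 -0.2036  0.2293] toolx -82.16 F [ 0.12  0.39 -0.44] g 0.7024682223444075 t 11.15
[-0.01  0.02 -0.16] [ 1.000e-04 -1.000e-03  1.293e-01]
grip pred [[321.1 183. ]
 [321.2 151.9]
 [321.2 210.9]
 [248.3 167.2]]
```

View pics/w4.png

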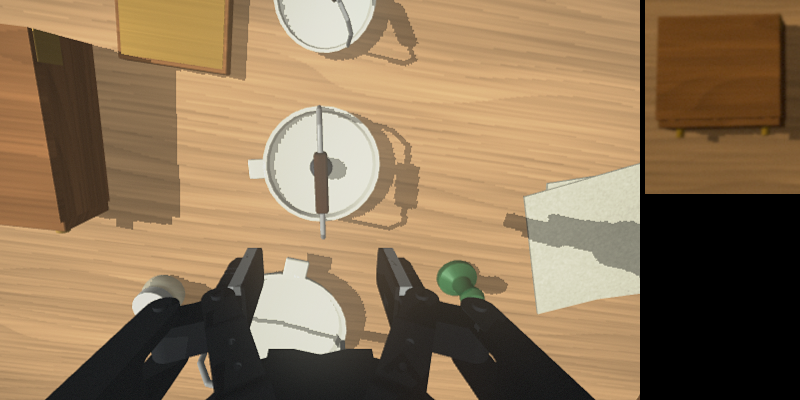

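The wrist view shows the grip centre at (321,183) and the lip at (250,169), exactly as predicted. The inset shows the drawer shut. I descend.

>>> move_arm(
  moves=[
    [0, 0, -0.16, 0, -0.001, 0.03, 0.06],
    [0, 0, -0.16, 0, -0.001, 0.06, 0.06],
    [0, 0, -0.16, 0, -0.001, 0.09, 0.06],
    [0, 0, -0.16, 0, -0.001, 0.12, 0.06],
    [0, 0, -0.16, 0, -0.001, 0.145, 0.06],
    [0, 0, -0.16, 0, -0.001, 0.16, 0.06],
    [0, 0, -0.16, 0, -0.001, 0.17, 0.06],
    [0, 0, -0.16, 0, -0.001, 0.175, 0.06],
    [0, 0, -0.16, 0, -0.001, 0.175, 0.06],
  ],
)

```text
clock: 12.15
position: [0.6387, -0.2027, 0.0553]
ee_rot: [0.755, -0.656, 0.0, -0.0]
ft_force: [-0.2, 0.4, -0.6]
grip_width: 0.701
```

Run:
```python
from h import *
go(((.639,-.2035,.054),-82))
im=cams.camera('wrist');W=cams.camera_params('wrist');s=cams.camera('side')
cv2.imwrite('pics/side5.png',s[...,::-1])
a=cv2.resize(s[180:300,290:390,::-1],None,fx=4,fy=4,interpolation=cv2.INTER_CUBIC)
cv=np.zeros((480,800,3),np.uint8);cv[:400,:400]=im[:,120:520,::-1];cv[:,400:]=a
cv2.imwrite('pics/w5.png',cv)
```

```text
pos [ 0.6387 -0.2027  0.0553] toolx -81.94 F [-0.16  0.44 -0.63] g 0.701451178237512 t 12.15
[-0.03 -0.01  0.06] [ 0.0008 -0.0002  0.0013]
```

View pics/w5.png

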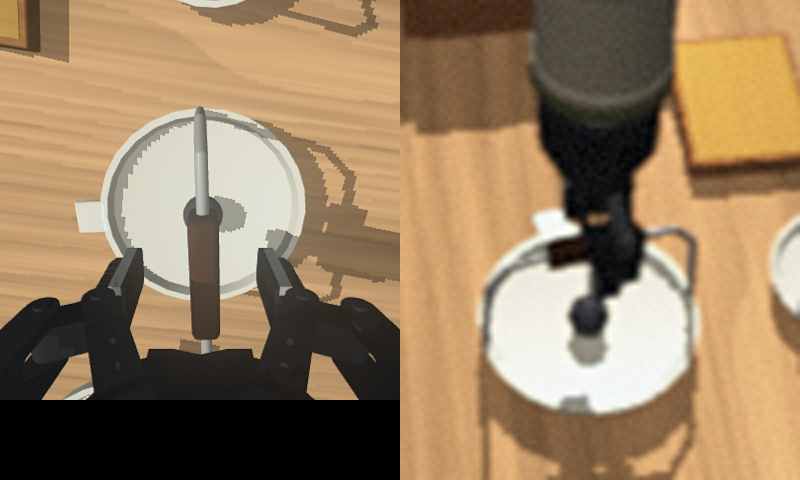

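Run:
```python
from h import *
S=cams.camera_params('side')
for v in(286,292):
  o,d=ray(S,290+(612-400)/4,180+v/4)
  for y in(-.232,-.242): s=(y-o[1])/d[1]; print(v,y,(o+s*d).round(4))
```

```text
286 -0.232 [ 0.6514 -0.232   0.0956]
286 -0.242 [ 0.6492 -0.242   0.1103]
292 -0.232 [ 0.6517 -0.232   0.0887]
292 -0.242 [ 0.6496 -0.242   0.1034]
```

Consistent: the open tips are near z≈0.095 and swing to ≈0.088 on closing. I close on the grip.

>>> move_arm(
  moves=[
    [0, 0, 0, 0.001, 0, 0.001, 0.045],
    [0, 0, 0, 0.001, 0, 0.001, 0.035],
    [0, 0, 0, 0.001, 0, 0.001, 0.026],
    [0, 0, 0, 0.001, 0, 0.001, 0.02],
    [0, 0, 0, 0.001, 0, 0.001, 0.016],
    [0, 0, 0, 0.001, 0, 0.001, 0.013],
    [0, 0, 0, 0.001, 0, 0.001, 0.008],
    [0, 0, 0, 0.001, 0, 0.001, 0.004],
    [0, 0, 0, 0.001, 0, 0.001, 0.004],
    [0, 0, 0, 0.001, 0, 0.001, 0.004],
  ],
  grip_force=60,
)

```text
clock: 13.25
position: [0.6387, -0.2041, 0.0541]
ee_rot: [0.755, -0.656, 0.0, 0.0]
ft_force: [-1.2, -1.0, 2.9]
grip_width: 0.156
```

>>> move_arm(
  moves=[
    [0, 0, 0, 0, 0, -0.0005, 0.004],
    [0, 0, 0, 0, 0, -0.0015, 0.004],
    [0, 0, 0, 0, 0, -0.003, 0.004],
    [0, 0, 0, 0, 0, -0.005, 0.004],
    [0, 0, 0, 0, 0, -0.008, 0.004],
    [0, 0, 0, 0, 0, -0.011, 0.004],
    [0, 0, 0, 0, 0, -0.014, 0.004],
    [0, 0, 0, 0, 0, -0.017, 0.004],
    [0, 0, 0, 0, 0, -0.019, 0.004],
    [0, 0, 0, 0, 0, -0.02, 0.004],
  ],
)

```text
clock: 14.25
position: [0.6388, -0.2039, 0.0743]
ee_rot: [0.755, -0.656, 0.0, -0.0]
ft_force: [0.6, 0.2, -3.7]
grip_width: 0.154
```

Run:
```python
from h import *
go(((.639,-.2035,.2),-82))
im=cams.camera('wrist');s=cams.camera('side')
a=cv2.resize(s[180:300,290:390,::-1],None,fx=4,fy=4,interpolation=cv2.INTER_CUBIC)
cv=np.zeros((480,800,3),np.uint8);cv[:400,:400]=im[:,120:520,::-1];cv[:,400:]=a
cv2.imwrite('pics/w6.png',cv)
```

```text
pos [ 0.6388 -0.2039  0.0743] toolx -81.94 F [ 0.58  0.16 -3.73] g 0.1536308840569944 t 14.25
[-0.02 -0.02  0.06] [-0.0003 -0.0003 -0.1257]
```

View pics/w6.png

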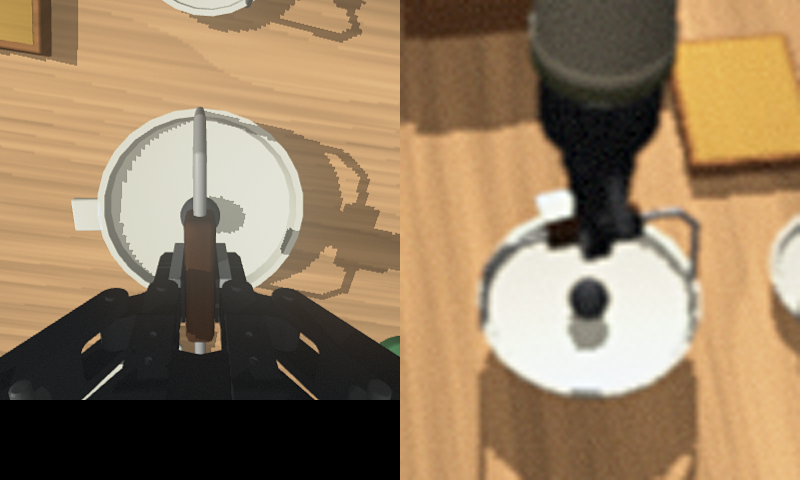

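The dish is lifted and held (Fz −3.7 N, width 13 mm), level, with the ball centred. I lift on to about 40 mm above lid height, then turn −83° about tool z in place.

>>> move_arm(
  moves=[
    [0, 0, 0, 0, 0, -0.001, 0.004],
    [0, 0, 0, 0, 0, -0.006, 0.004],
    [0, 0, 0, 0, 0, -0.017, 0.004],
    [0, 0, 0, 0, 0, -0.033, 0.004],
    [0, 0, 0, 0, 0, -0.0525, 0.004],
    [0, 0, 0, 0, 0, -0.072, 0.004],
    [0, 0, 0, 0, 0, -0.088, 0.004],
    [0, 0, 0, 0, 0, -0.099, 0.004],
    [0, 0, 0, 0, 0, -0.104, 0.004],
    [0, 0, 0, 0, 0, -0.105, 0.004],
  ],
)

```text
clock: 15.35
position: [0.6388, -0.2038, 0.1794]
ee_rot: [0.755, -0.656, 0.0, -0.0]
ft_force: [0.3, 0.2, -3.9]
grip_width: 0.151
```

>>> move_arm(
  moves=[
    [0, 0, -0.2, 0, 0, 0, 0.004],
    [0, 0, -0.8, 0, 0, 0, 0.004],
    [0, 0, -2, 0, 0, 0, 0.004],
    [0, 0, -4, 0, 0, 0, 0.004],
    [0, 0, -6.5, 0, 0, 0, 0.004],
    [0, 0, -9.5, 0, 0, 0, 0.004],
    [0, 0, -13, 0, 0, 0, 0.004],
    [0, 0, -17, 0, 0, 0, 0.004],
    [0, 0, -21, 0, 0, 0, 0.004],
    [0, 0, -25, 0, 0, 0, 0.004],
  ],
)

```text
clock: 16.35
position: [0.6385, -0.2038, 0.1785]
ee_rot: [0.88, -0.475, -0.0, 0.0]
ft_force: [0.0, -0.1, -3.2]
grip_width: 0.154
```

>>> move_arm(
  moves=[
    [0, 0, -4, 0, 0, 0, 0.004],
    [0, 0, -8, 0, 0, 0, 0.004],
    [0, 0, -12, 0, 0, 0, 0.004],
    [0, 0, -16, 0, 0, 0, 0.004],
    [0, 0, -20, 0, 0, 0, 0.004],
    [0, 0, -24, 0, 0, 0, 0.004],
    [0, 0, -28, 0, 0, 0, 0.004],
    [0, 0, -32, 0, 0, 0, 0.004],
    [0, 0, -36, 0, 0, 0, 0.004],
    [0, 0, -39.5, 0, 0, 0, 0.004],
  ],
)

```text
clock: 17.35
position: [0.6385, -0.2039, 0.1785]
ee_rot: [0.989, -0.15, -0.0, -0.0]
ft_force: [-0.7, 0.2, -3.4]
grip_width: 0.157
```

>>> move_arm(
  moves=[
    [0, 0, -3.5, 0, 0, 0, 0.004],
    [0, 0, -6.5, 0, 0, 0, 0.004],
    [0, 0, -9.5, 0, 0, 0, 0.004],
    [0, 0, -12, 0, 0, 0, 0.004],
    [0, 0, -14.2, 0, 0, 0, 0.004],
    [0, 0, -16, 0, 0, 0, 0.004],
    [0, 0, -17.2, 0, 0, 0, 0.004],
    [0, 0, -18, 0, 0, 0, 0.004],
    [0, 0, -18.3, 0, 0, 0, 0.004],
    [0, 0, -18.4, 0, 0, 0, 0.004],
  ],
)

```text
clock: 18.35
position: [0.6387, -0.2038, 0.1789]
ee_rot: [1.0, 0.008, 0.0, 0.0]
ft_force: [0.0, 0.6, -3.7]
grip_width: 0.15
```

Run:
```python
from h import *
go(((.637,.2125,.178),.9))
im=cams.camera('wrist');s=cams.camera('top')
a=cv2.resize(s[120:300,140:420,::-1],None,fx=1.4,fy=1.4,interpolation=cv2.INTER_CUBIC)
cv=np.zeros((400,800,3),np.uint8);cv[:400,:400]=im[:,120:520,::-1];cv[:a.shape[0],404:404+a.shape[1]]=a
cv2.imwrite('pics/w7.png',cv)
```

```text
pos [ 0.6387 -0.2038  0.1789] toolx 0.96 F [ 0.04  0.59 -3.66] g 0.15042436263699085 t 18.35
[ 0.   -0.    0.06] [ 0.0053 -0.4163  0.0009]
```

View pics/w7.png

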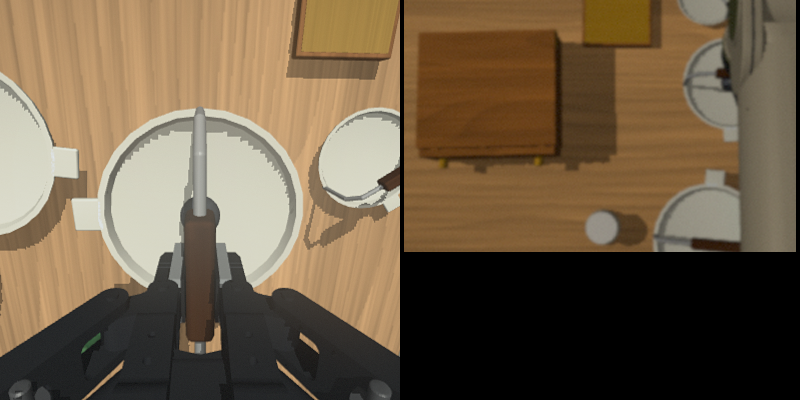

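The ball is still in the middle, the lip points to −x and the drawer is shut. I now need a smooth translation schedule: min-jerk, 4 s, about 0.15 m/s² peak.

Run:
```python
import numpy as np
t=np.arange(41)/40; s=-.4165*(10*t**3-15*t**4+6*t**5)
for k in range(4): print([[0,0,0,0,float(v),0,.004] for v in np.round(s[10*k+1:10*k+11]-np.round(s[10*k],4),4)])
```

```text
[[0, 0, 0, 0, -0.0001, 0, 0.004], [0, 0, 0, 0, -0.0005, 0, 0.004], [0, 0, 0, 0, -0.0016, 0, 0.004], [0, 0, 0, 0, -0.0036, 0, 0.004], [0, 0, 0, 0, -0.0067, 0, 0.004], [0, 0, 0, 0, -0.0111, 0, 0.004], [0, 0, 0, 0, -0.0169, 0, 0.004], [0, 0, 0, 0, -0.0241, 0, 0.004], [0, 0, 0, 0, -0.0329, 0, 0.004], [0, 0, 0, 0, -0.0431, 0, 0.004]]
[[0, 0, 0, 0, -0.0117, 0, 0.004], [0, 0, 0, 0, -0.0248, 0, 0.004], [0, 0, 0, 0, -0.0392, 0, 0.004], [0, 0, 0, 0, -0.0548, 0, 0.004], [0, 0, 0, 0, -0.0715, 0, 0.004], [0, 0, 0, 0, -0.0891, 0, 0.004], [0, 0, 0, 0, -0.1075, 0, 0.004], [0, 0, 0, 0, -0.1264, 0, 0.004], [0, 0, 0, 0, -0.1457, 0, 0.004], [0, 0, 0, 0, -0.1652, 0, 0.004]]
[[0, 0, 0, 0, -0.0195, 0, 0.004], [0, 0, 0, 0, -0.0388, 0, 0.004], [0, 0, 0, 0, -0.0577, 0, 0.004], [0, 0, 0, 0, -0.0761, 0, 0.004], [0, 0, 0, 0, -0.0937, 0, 0.004], [0, 0, 0, 0, -0.1104, 0, 0.004], [0, 0, 0, 0, -0.126, 0, 0.004], [0, 0, 0, 0, -0.1404, 0, 0.004], [0, 0, 0, 0, -0.1535, 0, 0.004], [0, 0, 0, 0, -0.1652, 0, 0.004]]
[[0, 0, 0, 0, -0.0102, 0, 0.004], [0, 0, 0, 0, -0.019, 0, 0.004], [0, 0, 0, 0, -0.0262, 0, 0.004], [0, 0, 0, 0, -0.032, 0, 0.004], [0, 0, 0, 0, -0.0364, 0, 0.004], [0, 0, 0, 0, -0.0395, 0, 0.004], [0, 0, 0, 0, -0.0415, 0, 0.004], [0, 0, 0, 0, -0.0426, 0, 0.004], [0, 0, 0, 0, -0.043, 0, 0.004], [0, 0, 0, 0, -0.0431, 0, 0.004]]
```

>>> move_arm(
  moves=[
    [0, 0, 0, 0, -0.0001, 0, 0.004],
    [0, 0, 0, 0, -0.0005, 0, 0.004],
    [0, 0, 0, 0, -0.0016, 0, 0.004],
    [0, 0, 0, 0, -0.0036, 0, 0.004],
    [0, 0, 0, 0.0001, -0.0067, 0, 0.004],
    [0, 0, 0, 0.0001, -0.0111, 0, 0.004],
    [0, 0, 0, 0.0002, -0.0169, 0, 0.004],
    [0, 0, 0, 0.0003, -0.0241, 0, 0.004],
    [0, 0, 0, 0.0004, -0.0329, 0, 0.004],
    [0, 0, 0, 0.0005, -0.0431, 0, 0.004],
  ],
)

```text
clock: 19.45
position: [0.6384, -0.1598, 0.1789]
ee_rot: [1.0, 0.008, 0.0, -0.0]
ft_force: [-0.4, -0.5, -4.0]
grip_width: 0.152
```

>>> move_arm(
  moves=[
    [0, 0, 0, 0.0001, -0.0117, 0, 0.004],
    [0, 0, 0, 0.0003, -0.0248, 0, 0.004],
    [0, 0, 0, 0.0005, -0.0392, 0, 0.004],
    [0, 0, 0, 0.0007, -0.0548, 0, 0.004],
    [0, 0, 0, 0.0009, -0.0715, 0, 0.004],
    [0, 0, 0, 0.0011, -0.0891, 0, 0.004],
    [0, 0, 0, 0.0013, -0.1075, 0, 0.004],
    [0, 0, 0, 0.0016, -0.1264, 0, 0.004],
    [0, 0, 0, 0.0018, -0.1457, 0, 0.004],
    [0, 0, 0, 0.0021, -0.1652, 0, 0.004],
  ],
)

```text
clock: 20.45
position: [0.6377, 0.0064, 0.179]
ee_rot: [1.0, 0.009, 0.0, -0.0]
ft_force: [-0.7, 0.9, -3.4]
grip_width: 0.156
```

>>> move_arm(
  moves=[
    [0, 0, 0, 0.0003, -0.0195, 0, 0.004],
    [0, 0, 0, 0.0005, -0.0388, 0, 0.004],
    [0, 0, 0, 0.0008, -0.0577, 0, 0.004],
    [0, 0, 0, 0.001, -0.0761, 0, 0.004],
    [0, 0, 0, 0.0012, -0.0937, 0, 0.004],
    [0, 0, 0, 0.0014, -0.1104, 0, 0.004],
    [0, 0, 0, 0.0016, -0.126, 0, 0.004],
    [0, 0, 0, 0.0018, -0.1404, 0, 0.004],
    [0, 0, 0, 0.002, -0.1535, 0, 0.004],
    [0, 0, 0, 0.0021, -0.1652, 0, 0.004],
  ],
)

```text
clock: 21.45
position: [0.6371, 0.1708, 0.1789]
ee_rot: [1.0, 0.008, -0.0, 0.0]
ft_force: [1.2, -0.1, -3.1]
grip_width: 0.151
```

>>> move_arm(
  moves=[
    [0, 0, 0, 0.0001, -0.0102, 0, 0.004],
    [0, 0, 0, 0.0002, -0.019, 0, 0.004],
    [0, 0, 0, 0.0003, -0.0262, 0, 0.004],
    [0, 0, 0, 0.0004, -0.032, 0, 0.004],
    [0, 0, 0, 0.0005, -0.0364, 0, 0.004],
    [0, 0, 0, 0.0005, -0.0395, 0, 0.004],
    [0, 0, 0, 0.0005, -0.0415, 0, 0.004],
    [0, 0, 0, 0.0005, -0.0426, 0, 0.004],
    [0, 0, 0, 0.0005, -0.043, 0, 0.004],
    [0, 0, 0, 0.0005, -0.0431, 0, 0.004],
  ],
)

```text
clock: 22.45
position: [0.637, 0.2126, 0.1789]
ee_rot: [1.0, 0.008, 0.0, 0.0]
ft_force: [-0.1, 0.8, -3.2]
grip_width: 0.152
```

>>> move_arm(
  moves=[
    [0, 0, 0, 0, 0, 0, 0.004],
    [0, 0, 0, 0, 0, 0, 0.004],
    [0, 0, 0, 0, 0, 0, 0.004],
    [0, 0, 0, 0, 0, 0, 0.004],
    [0, 0, 0, 0, 0, 0, 0.004],
  ],
)

```text
clock: 22.95
position: [0.6369, 0.2128, 0.1789]
ee_rot: [1.0, 0.008, 0.0, 0.0]
ft_force: [-1.0, 0.4, -3.6]
grip_width: 0.153
```

Run:
```python
from h import *
go(((.637,.2125,.178),.9))
W=cams.camera_params('wrist');im=cams.camera('wrist');s=cams.camera('side')
a=cv2.resize(s[60:260,220:400,::-1],None,fx=2.2,fy=2.2,interpolation=cv2.INTER_CUBIC)
cv=np.zeros((440,800,3),np.uint8);cv[:400,:400]=im[:,120:520,::-1];cv[:a.shape[0],404:404+a.shape[1]]=a
cv2.imwrite('pics/w8.png',cv)
p=manip.get_obs()['position']; b=p[2]-.054
print('pred lip tip, ball, rim centre',proj(W,np.array([p+[-.096,-.0015,0],p,p])*[1,1,0]+[[0,0,b+.021],[0,0,b+.024],[0,0,b+.024]]).round(1))
h=cv2.cvtColor(im,cv2.COLOR_RGB2HSV); m=((h[...,1]<45)&(h[...,2]>130)).astype(np.uint8); m[240:]=0
x,y,w,hh=cv2.boundingRect(max(cv2.findContours(m,0,1)[0],key=cv2.contourArea)); print(x,y,w,hh)
r=np.where(m[:,x+8])[0]; print('lip rows',r.min(),r.max())
c=((r.min()+r.max())/2); print('lip pt',plane(W,x,c,b+.021)-p)
```

```text
pos [0.6369 0.2128 0.1789] toolx 0.95 F [-1.01  0.42 -3.55] g 0.15276732144072822 t 22.95
[ 0.01 -0.    0.05] [0.0001 0.0003 0.0009]
pred lip tip, ball, rim centre [[192.8 214.1]
 [318.6 215.7]
 [318.6 215.7]]
192 107 231 133
lip rows 199 229
lip pt [-0.09657703 -0.00146929 -0.033     ]
```

View pics/w8.png

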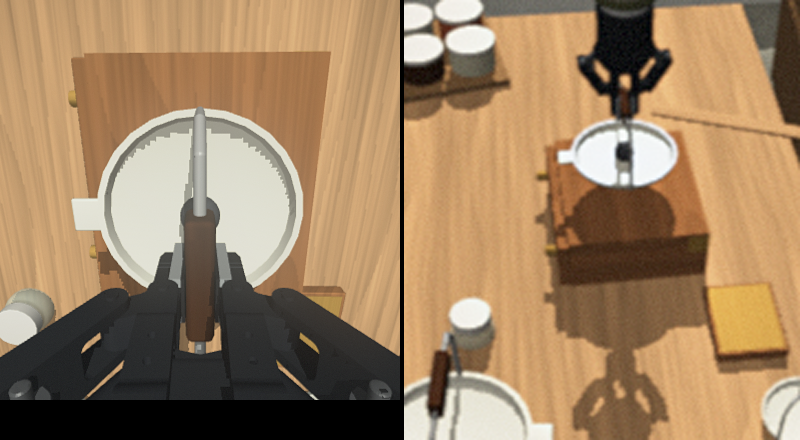

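```bash
python3 -c "
from workcell import manip
print(manip.hand_in(), manip.get_obs()['clock'])"
```

```text
the job is handed in; nothing more can be done
the job is handed in; nothing more can be done
```

I pushed the drawer shut. Then I lifted the middle-sized dish by its grip, turned it about 83°, carried it over the middle of the lid and handed the job in while holding it still, at about 23 s of robot time.

**First push missed:** the fingertips are about 33 mm shorter than the reported tool point, so they slid just over the drawer front without touching it. I saw this in the side and wrist pictures, allowed for it, and pushed again.

**Last checks:**
- **Drawer:** it slid with about 2.5 N and met its stop at 15 N. The later pictures show it closed.
- **Dish:** it is held steadily over the lid, level in the pictures, with the ball in the middle in every picture after the lift. The lip tip lies within 1 mm of where it should be, pointing the way the drawer front faces. By calculation the underside is about 40 mm above the lid.
- **Square to the case:** the dish is set at 0.95°. My readings of the case's own angle ran from about −0.2° to 1.7°, averaging roughly 0.8°.
- **Centring:** the visible lid is about 205 mm deep, not 220 mm. I centred on the case's stated centre, roughly 7 mm behind the middle of the visible lid.
- **Other things:** the tub, panel and muller were not touched.

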